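# White check of the reflectance head

### The arm

A 6-joint arm with a two-finger parallel gripper is mounted at the origin on a cart in front of the work surface, level with it; the furniture and walls round the work are solid. World frame = base frame: x ahead of the robot, y to its left, z up, the work surface at z = 0. Lengths are in m, angles in rad, forces in N, time in s.
With the tool pointing down it reaches from about 0.375 to 0.9 m from the base axis. Payload 3.1 kg.
Tool frame: the origin (TCP) lies on the centre line of the jaws, within the pads' length; the fingertips stand 22 mm ahead of it and the grasp point (between the pads) lies 3 mm ahead of it; z points along the fingers, y is the line along which they close (so a half turn about z gives the same grasp; the last joint's range is limited). The gripper opens to 85 mm and grips with 20 to 120 N. Pads are 22 mm wide; open, the fingers measure 114 mm over their backs; the gripper's body (76 mm by 85 mm) begins 54 mm behind the grasp point. The pads swing forward as they close: fully open they stand 13 mm farther back than shut.
Start: joints at [0.968, 0.527, 1.433, -0, 1.181, -0.178], TCP at [0.258, 0.569, 0.253] pointing down, gripper open.
Joint ranges: [-3.08, 3.08], [-0.75, 2.2], [0.22, 2.44], [-1.43, 4.57], [0, 2.65], [-2.85, 2.85]. Speed limits (rad/s): [2.79, 2.79, 3.14, 3.14, 3.14, 3.14].

### API

Orientations are given as a unit quaternion [w, x, y, z].
In Python, from workcell import readout, cams, arm gives the robot as it stands.
- The arm moves only by the tool carry_out, never from a script. Its argument "rows" is a list of rows, each a list of 5 numbers: the shift along the tool's x, y, z in units of 500 mm (1.0 is 500 mm), then the turn about the tool's z in units of 30 degrees (1.0 is 30 degrees), then the closure, from 0 (fully open) to 1 (shut). In form: [[x, y, z, turn, grip], ...]. A call has 1 to 5 rows; each row is the pose to reach, as a shift and turn from the pose commanded when the call began, along the tool's axes at that moment; what a row does not reach only later rows make up. A row lasts 1/12 s, in which the tool goes at most 41.7 mm and 7.16 degrees, less where a joint would pass 70% of its speed; a pose out of reach is approached as far as the arm can. A call with a number of a shift or a turn outside -1 to 1 is refused whole. A call with a gripper value outside its range is refused whole. The fingers move at their own pace and stop on an object; "newtons" is the grip in N (left out, the last holds). Time passes only in rows, so rows that repeat a pose let the fingers close. It gives the time, the measured TCP pose, the force, the opening and the grip force at its end, in the units of the state.
- readout.get_state(): the state, without advancing time (a new reading comes with each control period).
- cams.grab_frame(name): name is "scene" or "top"; returns (picture, depth): 400x640x3 uint8, red, green, blue; 400x640 float32, m along the optical axis (not along the pixel's ray), 0 where there is no reading.
- cams.camera_model(name): a dict with "fov_y" (degrees; the focal length in pixels is half the picture's height over the tangent of half this angle, whatever the lens; pixels are square), "cx", "cy" (the principal point, pixels), "k1" (the pictures are not rectified: a ray, as slopes to the right and down, at radius r is drawn at 1 + k1 r^2 times it, then the intrinsics apply), "extrinsics" (4x4, takes a point from world to camera coordinates). Camera axes: x right, y down, z forward; pixel columns grow to the right and rows downward; lengths in m; the calibration is good to about 2 mm. A picture is of the moment at which its call begins. camera_model takes no time and is no camera call.
- arm.sign_off(): hands the job in; it is judged then, once.
The state is a dict: "clock": time; "joint_pos": joint angles; "joint_velocities": joint speeds; "joint_efforts": joint torques, N m; "tool_pos": TCP position; "orientation": TCP orientation; "ft_force": force on the tool from outside, world axes, zero at the start; "wrist_torque": the same for the moment, N m; "gripper_width": opening from 0.0 (shut) to 1.0 (fully open); "grip_force": force on a finger pad.
Only numpy, scipy, OpenCV 4.12 (cv2) and the standard library are available. Lean on these libraries where they do the work, as an engineer would, in place of code of your own. Each camera call takes 0.05 s, during which the arm holds its last target. There are 200 camera calls.

### The job

Take the white reference tile from its slanted rest and stand it upright on its edge, fully down in the slot of the measuring stand with the white face towards the optical head, and let it go. Then pull the spring-return shutter handle out towards the front until its pointer lines up with the mark clip on the ruler, and keep it there: the program finishes while still holding the handle. Leave the other things on the bench where they are.

Things in the scene. Friction and masses are not known exactly. Their poses are not given: they have to be found in the camera images.
- tile: loose white reference tile in a black frame, 62 x 62 x 11 mm, about 0.11 kg. Origin: centre of its black back; +z points out of its white face, +x and +y along its edges. It starts in the slanted rest, leaning back 35 degrees from upright: +x points up along the slope, the white face looks up and roughly towards the robot. Pinch it across its 11 mm thickness
- tile_face (a point): centre of the tile's white face (11 mm along +z from the tile's origin, 31 mm from each edge)
- tile_rest: fixed grey slanted rest, foot 90 x 66 x 5 mm; origin on the worktop, 20 mm below the tile's lower back edge; the tile leans back towards its +x, its -x looks roughly to the robot. Measured along the tile from its lower edge, the support behind it is 28 mm high, the front lip 12 mm (50 mm wide); above that both faces are free
- stand: fixed measuring stand; origin on the worktop under head and slot; +x away from the robot, +y left. Base plate 12 mm thick, x -175 to 55 mm, y -85 to 75 mm. Grey optical head: box x -45 to 45, y -80 to -5, top at z = 94 mm; its round port, behind the thin shutter blade, looks to +y. Left of it is the slot for the tile
- slot (a point): middle of the slot's floor (the base plate's top); axes as the stand's. The slot runs along x, 70 mm long between end stops and 15 mm wide (y) between two 8 mm thick rails; rails and stops are 16 mm high above this floor. The head's face is 60 mm away towards -y; the tile's white face has to look to -y
- shutter (a joint): shutter slide, m: 0 shut (spring-held), grows as the handle is pulled towards the stand's -x (towards the front), end of travel 0.065. Spring 3.6 N at 0 plus 120 N/m; it slides back by itself if let go
- shutter_grip (a point): middle of the top of the shutter's upright black handle, a post 12 mm thick (x) by 26 mm wide (y), top 72 mm and foot 22 mm above the worktop; axes as the stand's. When shut it stands 42 mm clear in front of the guide block (44 mm high) and 54 mm clear of the head; free above
- shutter_index (a point): tip of the thin steel pointer that moves with the handle, to the right of the post and on its centre line (same x in the stand's frame as shutter_grip), 25 mm above the worktop
- clip_mark (a point): edge, nearest the pointer, of the 2.5 mm thick upright fin of the black mark clip (16 x 26 x 15 mm), fixed somewhere along the steel ruler; axes as the stand's. At the mark, shutter_index and clip_mark have the same x in the stand's frame: 25 to 50 mm of pull, different each time
- weight_box: fixed wooden box, 90 x 160 x 38 mm, always in the same place behind the rest and left of the stand; its lid stands open on the side towards the stand, up to 140 mm high: carry things over or round it. A tall fixed blue instrument fills the right side of the bench at the back
- calculator: bystander: dark desk calculator, 125 x 75 x 16 mm, loose; origin at the centre of its underside; leave it alone
- tape_roll: bystander: roll of tape, 75 mm across, 20 mm high, loose; origin at the centre of its underside; leave it alone
- petri_dish: bystander: small glass dish, 65 mm across, 12 mm high, loose; origin at the centre of its underside; leave it alone
- vial: bystander: small vial with a red cap, 35 mm across, 80 mm high, standing, loose; origin at the centre of its underside; leave it alone
- forceps: bystander: steel forceps, 122 mm long, 8 mm high, lying, loose; origin at the centre of its underside; leave it alone

How it is judged:
On the way, in this order (a step that is already met when the one before it is completed fails the run):
1. the tile stands upright, fully down in the slot, white face to the head, let go (x of tile_face in the frame of slot between -0.009 and 0.009 m and y of tile_face in the frame of slot between -0.011 and -0.002 m and z of tile_face in the frame of slot between 0.027 and 0.035 m and angle between the z axis of tile and the y axis of slot, either way round below 0.15 rad and contact force between the fingers and tile below 0.2 N), for 0.3 s.
2. the shutter handle is held with the pointer at the mark clip (all of step 1 and x of shutter_index in the frame of clip_mark between -0.004 and 0.004 m and contact force between the fingers and shutter above 2 N), for 0.3 s.
At the end, for the whole second after the job is handed in: Tile released in the slot, upright within 0.15 rad, white face to the head, its centre 31 mm (4 mm) above the slot floor and within 9 mm of the slot's middle; fingers hold the shutter handle (over 2 N) at rest, pointer within 4 mm of the mark clip along the ruler (all of step 2 and velocity of joint shutter between -0.01 and 0.01 m/s); the arm keeps its last pose, push and grip.
It fails at once if a bystander is moved by more than 3 cm (distance of any of calculator, tape_roll, petri_dish, vial, forceps from where it was at the start of the episode above 0.03 m).
It also fails if it takes over 58 s, if anything falls off the work surface, if the arm or the gripper's body presses on something with over 40 N, if the wrist force passes 120 N, or if a joint passes its speed limit or range.

## Working session

There is one attempt and no reset: what is moved stays moved. The work goes in short steps, Python scripts to look and compute and a tool call to move; the robot and the scene stay as the last step left them, time stands still between calls to the robot, and variables do not carry over. Pictures are saved under pics/ and viewed, at most 10 in all, crops included, and the job is handed in when it is done.

Besides the shell and the picture viewer there is one more tool, called as name([rows], argument=value, ...), one row to a line, values as JSON. carry_out: Moves the arm, as the interface text tells. Shifts and turns lie within -1 to 1; 1 stands for 500 mm of shift or 30 degrees of turn. Its arguments: {"type":"object","properties":{"rows":{"type":"array"},"newtons":{"type":"number"}},"required":["rows"]}

```bash
ls; mkdir -p pics
cat > h.py <<'E'
import numpy as np, cv2
from workcell import readout, cams, arm
def model(n):
    m=cams.camera_model(n); f=200/np.tan(np.radians(m['fov_y'])/2)
    K=np.array([[f,0,m['cx']],[0,f,m['cy']],[0,0,1.]]); D=np.array([m['k1'],0,0,0,0.]); E=np.array(m['extrinsics'])
    return K,D,E
def rays(n,px):
    K,D,E=model(n)
    u=cv2.undistortPoints(np.array(px,float).reshape(-1,1,2),K,D).reshape(-1,2)
    d=np.c_[u,np.ones(len(u))]@E[:3,:3]   # R^T d
    return -E[:3,:3].T@E[:3,3], d
def onz(n,px,z):
    c,d=rays(n,px); return c+d*((z-c[2])/d[:,2])[:,None]
def bydepth(n,px,depth):
    c,d=rays(n,px); px=np.array(px).round().astype(int).reshape(-1,2)
    return c+d*depth[px[:,1],px[:,0]][:,None]
def proj(n,P):
    K,D,E=model(n); return cv2.projectPoints(np.array(P,float).reshape(-1,1,3),cv2.Rodrigues(E[:3,:3])[0],E[:3,3],K,D)[0].reshape(-1,2)
E
python3 - <<'E'
from h import *
for n in ('scene','top'):
    p,d=cams.grab_frame(n); np.savez(f'pics/{n}0.npz',p=p,d=d); cv2.imwrite(f'pics/{n}0.png',p[:,:,::-1])
    m=cams.camera_model(n); print(n,m['fov_y'],m['k1'],rays(n,[[320,200]]))
print(readout.get_state())
E
```

```text
pics
scene 57.66139656461867 -0.02316945612403489 (array([-0.13951144, -0.89811786,  0.53516559]), array([[ 0.54892697,  0.72916809, -0.40881514]]))
top 47.21049129020805 0.01791577448992825 (array([ 0.21973882, -0.05110302,  1.41976265]), array([[ 0.22189377, -0.01282339, -0.97501873]]))
{'clock': 0.1, 'joint_pos': array([ 9.67458250e-01,  5.28376583e-01,  1.43383858e+00, -5.28695534e-06,
        1.18139333e+00, -1.78440109e-01]), 'joint_velocities': array([-0.00178676, -0.00108122, -0.00237855,  0.00150869,  0.00019637,
        0.00098452]), 'joint_efforts': array([-3.64418302e-04, -4.43305957e+01, -1.78585374e+01, -2.51581214e-04,
        3.90310830e-03, -3.09403649e-07]), 'tool_pos': array([0.25721809, 0.56892338, 0.25240887]), 'orientation': array([-3.81767233e-04,  2.10853364e-01,  9.77517183e-01, -9.32822747e-04]), 'ft_force': array([ 0.40198288, -0.60745484,  0.02346762]), 'wrist_torque': array([-0.02728123, -0.02480935, -0.00347301]), 'grip_force': 0.0, 'gripper_width': 0.9989979278904542}
```

View pics/scene0.png

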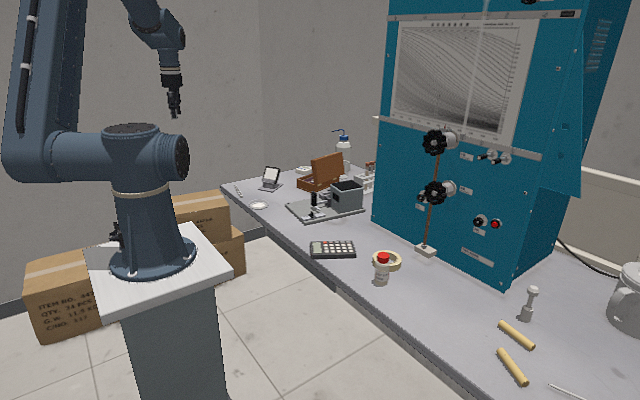

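View pics/top0.png

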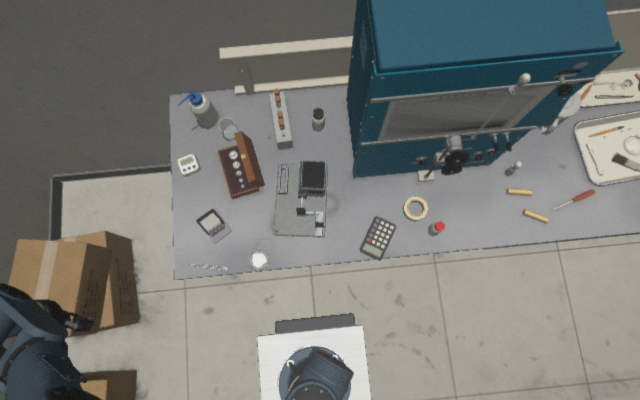

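The scene view shows the tile in its rest at about (271,178), the stand around (325,205), and the calculator, vial and tape in front. In the top view the tile is at (212,224), the slot at (283,178), the handle at about (302,210), and the clip near (319,222). I'll zoom in on both next.

Run:
```python
import numpy as np,cv2
t=np.load('pics/top0.npz')['p'][:,:,::-1]; s=np.load('pics/scene0.npz')['p'][:,:,::-1]
cv2.imwrite('pics/topc.png',cv2.resize(t[145:245,190:340],None,fx=5.3,fy=5.3,interpolation=cv2.INTER_CUBIC))
cv2.imwrite('pics/scc.png',cv2.resize(s[145:235,245:380],None,fx=5.9,fy=5.9,interpolation=cv2.INTER_CUBIC))
```

```text
(no output)
```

View pics/topc.png

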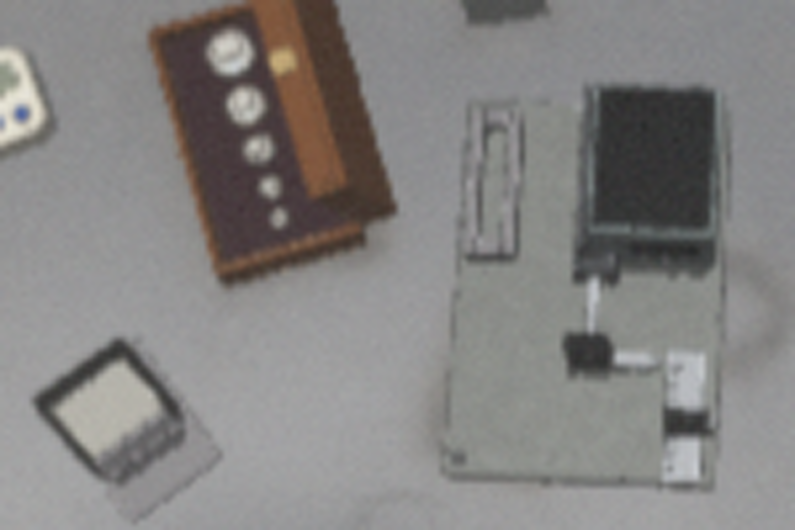

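View pics/scc.png

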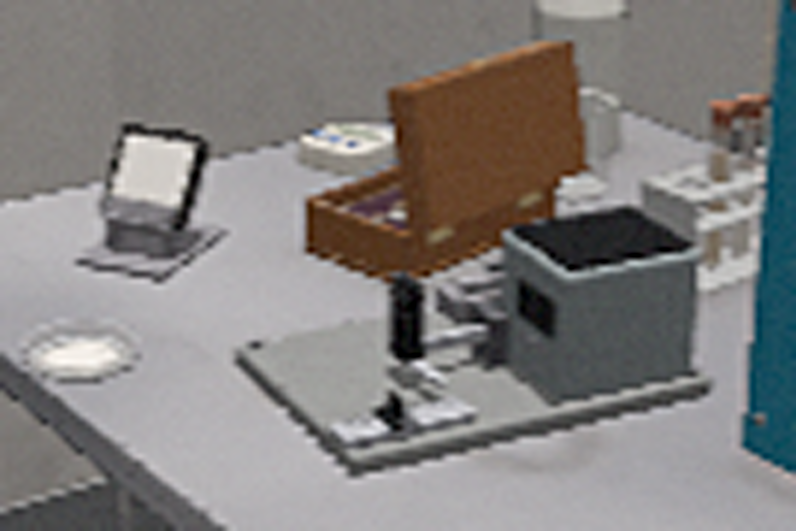

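The top crop shows the plate's front corners at (443,478) and (713,487), the slot frame spanning 467–522 by 102–257, and the handle at (589,352). It also shows the pointer tip at (655,358), the clip at (687,421), and the tile face corners around (40,402), (120,342), (185,415) and (108,475). The scene crop shows the white tile face at (150,175), the post at (405,315) and the clip fin at (393,405).

Run:
```python
from h import *
np.set_printoptions(precision=4,suppress=True)
T=lambda pts:(np.array(pts,float)+.5)/5.3-.5+[190,145]
S=lambda pts:(np.array(pts,float)+.5)/5.9-.5+[245,145]
dt=np.load('pics/top0.npz')['d']; ds=np.load('pics/scene0.npz')['d']
def show(nm,pts,z): print(nm,'z',z,'\n',onz('top',T(pts),z)[:,:2])
show('plate FL FR',[(443,474),(713,484)],.012)
show('slot outer FL FR BR BL',[(467,257),(516,257),(522,102),(473,102)],.028)
show('head FL FR BR BL',[(590,235),(713,238),(719,87),(586,86)],.094)
show('handle FL FR BR BL',[(568,373),(610,373),(610,334),(566,334)],.072)
show('ptr tip',[(655,358)],.025); show('clip FL FR BR BL',[(665,432),(708,434),(708,410),(667,408)],.028)
show('lid',[(345,180),(308,195),(396,210)],.14)
print('scene')
for nm,p,z in [('plate F corner',(352,472),.0),('plate L',(237,352),.012),('plate R',(712,380),.012),('head FR top',(570,272),.094),('head FL top',(503,238),.094),('head BR top',(697,256),.094),('handle top c',(407,279),.072),('ptr tip',(440,378),.025)]:
    print(nm,onz('scene',S([p]),z)[0])
# tile by depth: white mask
for n,d,sl in (('top',dt,(slice(205,240),slice(193,232))),('scene',ds,(slice(160,190),slice(258,285)))):
    p=np.load(f'pics/{n}0.npz')['p']; m=np.zeros(p.shape[:2],bool); m[sl]=p[sl].min(2)>(170 if n=='top' else 195)
    k,lab,st,cen=cv2.connectedComponentsWithStats(m.astype(np.uint8)); i=1+st[1:,4].argmax(); ys,xs=np.where(lab==i)
    P=bydepth(n,np.c_[xs,ys],d); c=P.mean(0); w=np.linalg.svd(P-c)[2][2]; r=cv2.minAreaRect(np.c_[xs,ys].astype(np.float32))
    print(n,len(xs),cen[i],c,w*np.sign(w[2]),'resid',((P-c)@w).std(),r)
print('depth check: desk/plate',bydepth('top',T([(300,400),(500,400),(655,160),(494,110)]),dt)[:,2])
```

```text
plate FL FR z 0.012 
 [[ 0.447   0.0855]
 [ 0.4253 -0.0711]]
slot outer FL FR BR BL z 0.028 
 [[0.5719 0.0601]
 [0.569  0.0313]
 [0.6639 0.0198]
 [0.6669 0.049 ]]
head FL FR BR BL z 0.094 
 [[ 0.5609 -0.0152]
 [ 0.5522 -0.084 ]
 [ 0.6404 -0.0963]
 [ 0.6487 -0.0207]]
handle FL FR BR BL z 0.072 
 [[ 0.4877  0.005 ]
 [ 0.4853 -0.0186]
 [ 0.5077 -0.0207]
 [ 0.5102  0.0042]]
ptr tip z 0.025 
 [[ 0.5008 -0.0445]]
clip FL FR BR BL z 0.028 
 [[ 0.456  -0.0462]
 [ 0.4523 -0.0709]
 [ 0.4664 -0.0723]
 [ 0.47   -0.0487]]
lid z 0.14 
 [[0.5935 0.1141]
 [0.5871 0.1348]
 [0.5738 0.0876]]
scene
plate F corner [ 0.4266 -0.0675  0.    ]
plate L [0.4416 0.0731 0.012 ]
plate R [ 0.6461 -0.1088  0.012 ]
head FR top [ 0.5516 -0.0904  0.094 ]
head FL top [ 0.5516 -0.0318  0.094 ]
head BR top [ 0.6247 -0.1112  0.094 ]
handle top c [ 0.5035 -0.0079  0.072 ]
ptr tip [ 0.5023 -0.0422  0.025 ]
top 59 [209.8305 222.0169] [0.4964 0.2695 0.0526] [-0.704  -0.4257  0.5685] resid 0.002258556305719784 ((209.92306518554688, 221.88458251953125), (8.59785270690918, 13.312804222106934), 56.3099365234375)
scene 104 [270.75   173.3462] [0.4982 0.2678 0.0533] [-0.6859 -0.4104  0.6009] resid 0.002451851533859566 ((270.9411926269531, 173.2353057861328), (10.6715669631958, 10.186494827270508), 14.03624439239502)
depth check: desk/plate [-0.005   0.012   0.0909  0.0104]
```

```bash
cat > fit.py <<'E'
from h import *
from scipy.optimize import least_squares
np.set_printoptions(precision=4,suppress=True)
T=lambda pts:(np.array(pts,float)+.5)/5.3-.5+[190,145]
S=lambda pts:(np.array(pts,float)+.5)/5.9-.5+[245,145]
M={'top':[((443,474),(-175,75,12)),((713,484),(-175,-85,12)),((494.5,179.5),(0,55,28)),((713,238),(-45,-80,94)),((719,87),(45,-80,94)),((590,235),(-45,-5,94)),((586,86),(45,-5,94))],
'scene':[((352,472),(-175,-85,0)),((237,352),(-175,75,12)),((712,380),(55,-85,12)),((570,272),(-45,-80,94)),((503,238),(-45,-5,94)),((697,256),(45,-80,94))]}
def R(a): c,s=np.cos(a),np.sin(a); return np.array([[c,-s],[s,c]])
def res(q,cams_,full=False):
    out=[]
    for n in cams_:
        f=T if n=='top' else S
        for px,P in M[n]:
            P=np.array(P)/1e3; w=np.r_[R(q[2])@P[:2]+q[:2],P[2]]
            out.append(proj(n,w)[0]-f([px])[0])
    return np.ravel(out)
if __name__=='__main__':
  for c in (['top'],['scene'],['top','scene']):
    r=least_squares(lambda q:res(q,c),[.6,0,-.13],loss='soft_l1'); q=r.x
    print(c,q[:2],np.degrees(q[2]),'slot',R(q[2])@[0,.055]+q[:2]); print(res(q,c).reshape(-1,2).round(1).tolist())
    f=lambda n,px,z: R(q[2]).T@(onz(n,(T if n=='top' else S)([px]),z)[0,:2]-q[:2])
    print('stand frame: handle',f('top',(588,353),.072),f('scene',(407,279),.072),'ptr',f('top',(655,358),.025),f('scene',(440,378),.025),'clip',f('top',(687,421),.03),'slotc',f('top',(494.5,179.5),.028))
E
python3 fit.py
```

```text
['top'] [ 0.6081 -0.0122] -8.064762540439395 slot [0.6158 0.0423]
[[-0.3, 0.6], [0.3, 0.7], [-0.6, 0.6], [0.4, -0.1], [0.4, -0.4], [-1.5, -0.5], [0.8, -1.1]]
stand frame: handle [-0.1097 -0.0106] [-0.1042 -0.0104] ptr [-0.1017 -0.0471] [-0.1006 -0.0446] clip [-0.1392 -0.0675] slotc [0.002  0.0531]
['scene'] [ 0.6053 -0.0198] -8.70113947173272 slot [0.6136 0.0346]
[[-0.1, 1.9], [-0.7, -0.9], [0.8, 0.3], [-0.4, 0.4], [-0.5, -1.8], [1.8, -1.4]]
stand frame: handle [-0.1079 -0.0039] [-0.1025 -0.0037] ptr [-0.0996 -0.0403] [-0.0985 -0.0378] clip [-0.1368 -0.0611] slotc [0.0031 0.061 ]
['top', 'scene'] [ 0.6083 -0.0133] -8.25409426423408 slot [0.6162 0.0411]
[[-0.1, 0.4], [0.5, 0.7], [-0.3, 0.4], [0.7, -0.1], [0.8, -0.4], [-1.2, -0.6], [1.2, -1.2], [-0.1, 0.9], [-0.9, -1.6], [0.3, -0.7], [-0.7, -0.5], [-0.9, -2.6], [1.2, -2.2]]
stand frame: handle [-0.11   -0.0098] [-0.1046 -0.0097] ptr [-0.1019 -0.0463] [-0.1008 -0.0438] clip [-0.1394 -0.0669] slotc [0.0015 0.0542]
```

carry_out([
  [-0.072, -0.034, 0, 0.2, 0],
  [-0.144, -0.068, 0, 0.4, 0],
  [-0.216, -0.102, 0, 0.6, 0],
  [-0.288, -0.136, 0, 0.8, 0],
  [-0.36, -0.17, 0, 1.0, 0],
], newtons=20)

```text
clock: 0.52
tool_pos: [0.387, 0.4162, 0.2529]
orientation: [-0.0, 0.459, 0.889, -0.0]
ft_force: [0.9, -0.1, -0.2]
gripper_width: 0.997
grip_force: 0.0
```

```bash
cat > go.py <<'E'
import sys; from h import *
from scipy.spatial.transform import Rotation as Ro
x,y,z,yaw=map(float,sys.argv[1:5])   # target TCP m, tool-y heading deg
s=readout.get_state(); q=s['orientation']; R=Ro.from_quat(np.r_[q[1:],q[0]]).as_matrix()
h=np.degrees(np.arctan2(R[1,1],R[0,1])); t=-(yaw-h); t=(t+90)%180-90
d=R.T@(np.array([x,y,z])-s['tool_pos'])
print('clock %.2f pos %s head %.2f F %s w %.3f g %.1f'%(s['clock'],s['tool_pos'].round(4),h,s['ft_force'].round(1),s['gripper_width'],s['grip_force']))
print('shift units',(d/.5).round(4),'turn',round(t/30,4),'rows',round(np.linalg.norm(d)/.0417,1), 'z',R[:,2].round(4))
E
python3 go.py 0.508 0.275 0.16 31
```

```text
clock 0.52 pos [0.387  0.4162 0.2529] head 35.41 F [ 0.9 -0.1 -0.2] w 0.997 g 0.0
shift units [-0.3704  0.0338  0.1858] turn 0.1469 rows 5.0 z [-8.e-04 -6.e-04 -1.e+00]
```

carry_out([
  [-0.072, 0.007, 0.035, 0.05, 0],
  [-0.146, 0.014, 0.072, 0.1, 0],
  [-0.22, 0.02, 0.11, 0.147, 0],
  [-0.295, 0.027, 0.148, 0.147, 0],
  [-0.37, 0.034, 0.186, 0.147, 0],
])

```text
clock: 0.93
tool_pos: [0.5082, 0.2765, 0.1597]
orientation: [-0.0, 0.491, 0.871, -0.0]
ft_force: [0.6, 0.5, -0.6]
gripper_width: 1.0
grip_force: 0.0
```

```bash
python3 - <<'E'
from h import *
p,d=cams.grab_frame('top'); q,e=cams.grab_frame('scene'); np.savez('pics/s1.npz',p=p,d=d,q=q,e=e)
a=cv2.resize(p[185:255,180:270,::-1],None,fx=4.4,fy=4.4,interpolation=cv2.INTER_CUBIC)
b=cv2.resize(q[120:190,230:320,::-1],None,fx=4.4,fy=4.4,interpolation=cv2.INTER_CUBIC)
cv2.imwrite('pics/s1.png',np.hstack([a,b]))
s=readout.get_state(); print(s['tool_pos'])
for n in('top','scene'): print(n,proj(n,[s['tool_pos'],s['tool_pos']-[0,0,.022]]))
E
python3 go.py 0.508 0.275 0.072 31
```

```text
[0.50987582 0.27346791 0.15756113]
top [[199.11005221 210.93868541]
 [201.16634563 212.46865997]]
scene [[271.83994624 146.19216144]
 [272.01742665 151.84455386]]
clock 1.03 pos [0.5099 0.2735 0.1576] head 30.89 F [-0.5  0.5 -0.1] w 1.004 g 0.0
shift units [ 0.0047 -0.0009  0.1711] turn -0.0036 rows 2.1 z [-0.0033 -0.0026 -1.    ]
```

View pics/s1.png

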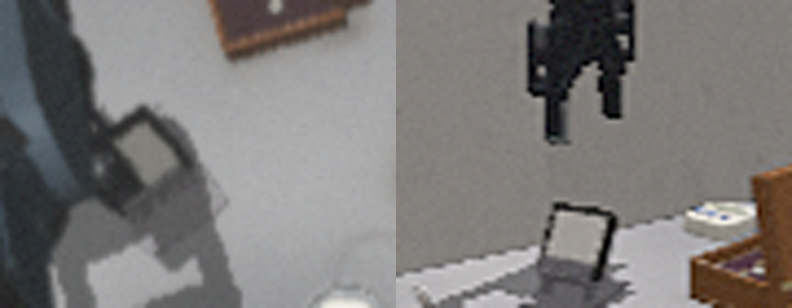

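The crops show the gripper straddling the tile: in the scene view the fingertips are at about (267,152) and (279,146), matching the predicted pose. The tile is still in its rest. I'm going down now.

carry_out([
  [0.002, 0, 0.06, 0, 0],
  [0.003, 0, 0.11, 0, 0],
  [0.003, 0, 0.15, 0, 0],
  [0.003, 0, 0.172, 0, 0],
  [0.003, 0, 0.172, 0, 0],
])

```text
clock: 1.45
tool_pos: [0.5047, 0.2793, 0.0725]
orientation: [-0.002, 0.49, 0.872, -0.002]
ft_force: [0.1, 0.2, -0.3]
gripper_width: 0.999
grip_force: 0.0
```

carry_out([
  [0, 0, 0, 0, 0.3],
  [0, 0, 0, 0, 0.45],
  [0, 0, 0, 0, 0.6],
  [0, 0, 0, 0, 0.65],
  [0, 0, 0, 0, 0.65],
], newtons=20)

```text
clock: 1.87
tool_pos: [0.5073, 0.2797, 0.0758]
orientation: [0.001, 0.49, 0.871, 0.001]
ft_force: [-1.0, -0.3, 0.9]
gripper_width: 0.353
grip_force: 0.0
```

carry_out([
  [0, 0, 0, 0, 0.72],
  [0, 0, 0, 0, 0.78],
  [0, 0, 0, 0, 0.84],
  [0, 0, 0, 0, 0.84],
  [0, 0, 0, 0, 0.84],
])

```text
clock: 2.28
tool_pos: [0.5066, 0.2793, 0.0762]
orientation: [0.0, 0.49, 0.872, -0.0]
ft_force: [-2.6, -0.9, 8.7]
gripper_width: 0.272
grip_force: 17.5
```

```bash
for i in 1 2; do python3 go.py 0.508 0.275 0.072 31; done
```

```text
clock 2.28 pos [0.5066 0.2793 0.0762] head 31.27 F [-2.6 -0.9  8.7] w 0.272 g 17.5
shift units [-0.0088 -0.0021  0.0085] turn 0.009 rows 0.1 z [ 0.e+00 -2.e-04 -1.e+00]
clock 2.28 pos [0.5066 0.2793 0.0762] head 31.27 F [-2.6 -0.9  8.7] w 0.272 g 17.5
shift units [-0.0088 -0.0021  0.0085] turn 0.009 rows 0.1 z [ 0.e+00 -2.e-04 -1.e+00]
```

carry_out([
  [0, 0.006, -0.008, 0, 0.9],
  [0, 0.012, -0.017, 0, 0.95],
  [0, 0.018, -0.026, 0, 1],
  [0, 0.026, -0.038, 0, 1],
  [0, 0.034, -0.05, 0, 1],
])

```text
clock: 2.7
tool_pos: [0.5163, 0.2863, 0.0987]
orientation: [-0.004, 0.49, 0.872, -0.005]
ft_force: [-4.6, -2.8, -0.2]
gripper_width: 0.235
grip_force: 18.0
```

carry_out([
  [0, 0.006, -0.02, 0, 1],
  [0, 0.01, -0.04, 0, 1],
  [0, 0.01, -0.07, 0, 1],
  [0, 0.01, -0.1, 0, 1],
  [0, 0.01, -0.1, 0, 1],
])

```text
clock: 3.12
tool_pos: [0.528, 0.2917, 0.1532]
orientation: [0.003, 0.491, 0.871, 0.003]
ft_force: [0.8, -0.7, -1.2]
gripper_width: 0.116
grip_force: 27.1
```

```bash
python3 - <<'E'
from h import *
p,d=cams.grab_frame('top'); q,e=cams.grab_frame('scene'); np.savez('pics/s2.npz',p=p,d=d,q=q,e=e)
b=cv2.resize(q[110:190,230:320,::-1],None,fx=6,fy=6,interpolation=cv2.INTER_CUBIC)
cv2.imwrite('pics/s2.png',b); print(readout.get_state()['tool_pos'])
E
python3 go.py 0.508 0.275 0.072 31
```

```text
[0.5261796  0.29104112 0.15052809]
clock 3.22 pos [0.5262 0.291  0.1505] head 31.25 F [-0.1  0.4 -1.9] w 0.116 g 27.1
shift units [-0.0085 -0.0481  0.157 ] turn 0.0083 rows 2.0 z [ 2.2e-03  8.0e-04 -1.0e+00]
```

View pics/s2.png

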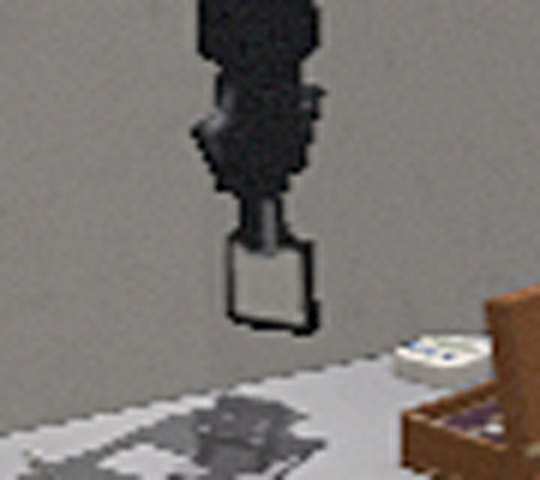

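The tile is upright in the jaws, with its white face towards the robot. In the crop its corners are at about (230,237), (230,322), (302,330) and (307,242), and the fingertip is near row 250. I'll work out where it sits relative to the TCP.

Run:
```python
from h import *
np.set_printoptions(precision=4,suppress=True)
z=np.load('pics/s2.npz'); q=z['q']; 
tcp=np.array([.527,.291,.152]); a=np.radians(31.1); n=-np.array([np.cos(a),np.sin(a),0]); u=np.array([-np.sin(a),np.cos(a),0])
def plane(px):
    c,d=rays('scene',px); o=tcp+n*.0055; t=((o-c)@n)/(d@n); P=c+d*t[:,None]; return np.c_[(P-tcp)@u,P[:,2]-tcp[2]]
f=lambda p:(np.array(p)+.5)/6-.5+[230,110]
print('outer TL BL BR TR',plane(f([(228,236),(228,322),(306,330),(308,243)])))
print('fingertip',plane(f([(262,251)])))
m=np.zeros(q.shape[:2],np.uint8); sl=(slice(148,168),slice(264,286)); m[sl]=q[sl].min(2)>150
# white area vs wall: print gray
print(q[146:168,264:286].mean(2).astype(int))
```

```text
outer TL BL BR TR [[ 0.0234 -0.0136]
 [ 0.0258 -0.0719]
 [-0.0317 -0.0687]
 [-0.0345 -0.0105]]
fingertip [[-0.0011 -0.0203]]
[[122 124 125 123 132 109  17  32  21  49  88  83  18  99 136 128 121 123
  122 124 127 127]
 [125 124 123 125 136 114  10  29  22  41  91  87  30  49 106 129 127 124
  125 125 125 127]
 [123 126 127 131 108  34  24  35  22  46  90  84  28  32 105 136 132 125
  125 121 125 123]
 [125 124 129 104  34  17  26  26  34  49  91  89  35  24  28 102 143 134
  134 125 125 125]
 [128 127 129 102  47  74  40  25  21  32  76  87  27  21  16  33  46  41
   93 131 125 124]
 [123 123 132 101  72 121 101  49  29  50  82  91  74  79  75  41  20  12
   98 132 125 124]
 [123 124 128  95  66 126 129 108 106  99  85  86 122 137 145 118  43  17
   97 130 128 125]
 [124 125 130  95  73 127 139 137 134 132 130 135 136 137 139 124  60  12
   96 135 128 125]
 [122 122 128  98  68 128 135 135 135 133 133 138 132 136 138 122  65   8
   94 133 128 123]
 [125 122 128  99  52 113 135 134 132 132 133 132 133 133 137 124  73   9
   96 132 125 125]
 [123 123 129 100  46 115 137 134 132 132 133
[... 371 characters left out ...]
0 135 128 131 136 125  82  17
   28  97 129 126]
 [126 123 128 101  36 117 147 141 138 138 136 134 135 132 137 124  76  22
   16  96 133 129]
 [127 122 125  98   5  58  90 110 126 142 142 142 142 140 137 141 113  17
    0  97 133 123]
 [127 127 126 128  98   2  20  23  36  44  55  72  87 106 124 140 112  15
    8  93 136 124]
 [127 121 124 128 127 125 133  98   1   1   6   8  11  18  30  44  39  19
    0  94 130 128]
 [126 125 126 121 124 126 127 131 131 133 134 135 132 136  94   0  13   8
   89 133 127 126]
 [126 123 124 122 124 124 125 128 125 128 128 129 129 129 131 134 133 133
  131 127 125 123]
 [126 122 121 125 122 123 123 124 126 123 123 123 125 127 128 130 129 128
  127 126 126 125]]
```

carry_out([
  [0, 0, -0.07, -0.2, 1],
  [-0.04, -0.01, -0.135, -0.4, 1],
  [-0.1, -0.022, -0.18, -0.6, 1],
  [-0.175, -0.038, -0.2, -0.8, 1],
  [-0.25, -0.055, -0.2, -1.0, 1],
], newtons=30)

```text
clock: 3.63
tool_pos: [0.5686, 0.1693, 0.2522]
orientation: [0.003, 0.245, 0.97, 0.001]
ft_force: [0.5, -1.2, -0.7]
gripper_width: 0.116
grip_force: 30.7
```

```bash
python3 go.py 0.6125 0.0415 0.25 82
```

```text
clock 3.63 pos [0.5686 0.1693 0.2522] head 61.67 F [ 0.5 -1.2 -0.7] w 0.116 g 30.7
shift units [-0.1986 -0.1833  0.0047] turn -0.6776 rows 3.2 z [ 5.6e-03  6.0e-04 -1.0e+00]
```

carry_out([
  [-0.05, -0.046, 0, -0.17, 1],
  [-0.1, -0.092, 0, -0.34, 1],
  [-0.15, -0.138, 0, -0.51, 1],
  [-0.198, -0.183, 0, -0.678, 1],
  [-0.198, -0.183, 0, -0.678, 1],
])

```text
clock: 4.05
tool_pos: [0.6119, 0.0356, 0.2486]
orientation: [0.001, 0.075, 0.997, -0.002]
ft_force: [-0.8, 0.6, -1.1]
gripper_width: 0.121
grip_force: 30.7
```

```bash
cat > avg.py <<'E'
from h import *
P=[]
for i in range(6): f=cams.grab_frame('scene' if i else 'top'); P.append(readout.get_state()['tool_pos'])
print('mean',np.mean(P,0).round(4),'sd',np.std(P,0).round(4))
E
python3 avg.py; python3 go.py 0.6125 0.0415 0.11 82
```

```text
mean [0.6092 0.0416 0.2487] sd [0.0006 0.0017 0.0003]
clock 4.35 pos [0.6089 0.0432 0.2493] head 81.66 F [-0.1  0.6 -1.6] w 0.116 g 30.7
shift units [-0.008  -0.0025  0.2785] turn -0.0113 rows 3.3 z [-1.5e-03  5.0e-04 -1.0e+00]
```

carry_out([
  [-0.006, 0, 0.06, -0.01, 1],
  [-0.006, 0, 0.12, -0.01, 1],
  [-0.006, 0, 0.18, -0.01, 1],
  [-0.006, 0, 0.24, -0.01, 1],
  [-0.006, 0, 0.25, -0.01, 1],
])

```text
clock: 4.77
tool_pos: [0.6086, 0.0432, 0.1198]
orientation: [-0.005, 0.07, 0.998, 0.0]
ft_force: [-0.7, 0.6, -1.5]
gripper_width: 0.12
grip_force: 30.6
```

```bash
python3 avg.py
python3 - <<'E'
from h import *
p,d=cams.grab_frame('top'); q,e=cams.grab_frame('scene'); np.savez('pics/s3.npz',p=p,d=d,q=q,e=e)
a=cv2.resize(p[150:220,255:335,::-1],None,fx=5,fy=5,interpolation=cv2.INTER_CUBIC)
b=cv2.resize(q[150:220,300:380,::-1],None,fx=5,fy=5,interpolation=cv2.INTER_CUBIC)
cv2.imwrite('pics/s3.png',np.hstack([a,b]))
E
```

```text
mean [0.6127 0.0422 0.125 ] sd [0.0017 0.0005 0.0021]
```

View pics/s3.png

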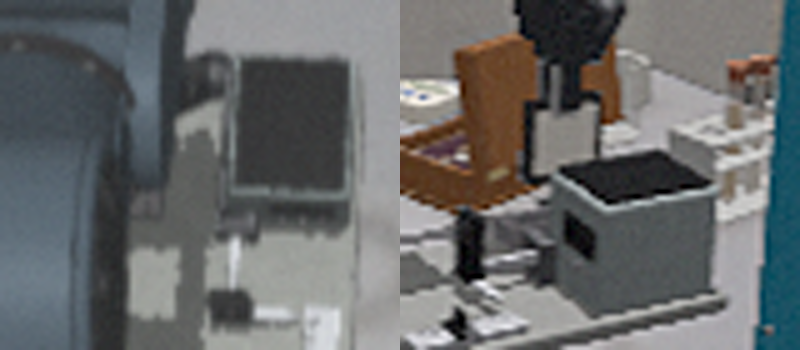

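The tile hangs level over the slot: in the scene view its face spans about x 404.8–420 in full-frame pixels, partly behind the head. The top view of the slot is hidden by the arm, so I'll refine the slot position from the first top frame.

Run:
```python
from h import *
np.set_printoptions(precision=4,suppress=True,linewidth=160)
ps=np.radians(-8); O=np.array([.6085,-.0125]); R=np.array([[np.cos(ps),-np.sin(ps)],[np.sin(ps),np.cos(ps)]])
top=np.load('pics/top0.npz')['p'].mean(2).astype(np.float32); sc=np.load('pics/scene0.npz')['p'].mean(2).astype(np.float32)
def rect(n,img,xs,ys,z):
    X,Y=np.meshgrid(xs,ys,indexing='ij'); w=np.stack([X,Y],-1).reshape(-1,2)@R.T+O
    p=proj(n,np.c_[w,np.full(len(w),z)]).astype(np.float32).reshape(*X.shape,2)
    return cv2.remap(img,p[...,0],p[...,1],cv2.INTER_CUBIC)
r=np.arange
a=lambda s,e,st=.001:r(s,e,st)
def pr(t,c,v): print(t); print(np.c_[c*1000,v].T.round(0).astype(int))
y=a(.03,.082,.002); pr('slot y profile z28 (x+-25)',y,rect('top',top,a(-.025,.025),y,.028).mean(0))
for x0 in(-.025,.02): g=np.abs(np.gradient(rect('top',top,a(x0-.01,x0+.01),a(.03,.082),.028).mean(0))); print(x0,[int(30+i) for i in np.argsort(-g)[:8]])
x=a(-.06,.06,.003); pr('slot x profile',x,rect('top',top,x,a(.05,.06),.028).mean(1))
y=a(.06,.09,.002); pr('plate left z12 top (x-160..-60)',y,rect('top',top,a(-.16,-.06),y,.012).mean(0))
y=a(-.1,-.07,.002); pr('plate right z12 top',y,rect('top',top,a(-.16,-.06),y,.012).mean(0))
x=a(-.19,-.16,.002); pr('plate front z12 top',x,rect('top',top,x,a(-.04,.06),.012).mean(1))
y=a(.05,.1,.002); pr('plate left z12 scene',y,rect('scene',sc,a(-.165,-.12),y,.012).mean(0))
x=a(-.2,-.16,.002); pr('plate front z12 scene',x,rect('scene',sc,x,a(-.02,.06),.012).mean(1))
y=a(-.02,.01,.002); pr('head left z94 top',y,rect('top',top,a(-.035,.035),y,.094).mean(0))
y=a(-.1,-.06,.002); pr('head right z94 top',y,rect('top',top,a(-.035,.035),y,.094).mean(0))
```

```text
slot y profile z28 (x+-25)
[[ 30  32  34  36  38  40  42  44  46  48  50  52  54  56  58  60  62  64  66  68  70  72  74  76  78  80]
 [138 138 136 124 108 119 138 140 132 128 134 137 138 138 132 111 106 130 143 138 126 122 134 144 145 145]]
-0.025 [41, 37, 40, 63, 36, 42, 59, 62]
0.02 [40, 36, 41, 62, 63, 37, 58, 39]
slot x profile
[[-60 -57 -54 -51 -48 -45 -42 -39 -36 -33 -30 -27 -24 -21 -18 -15 -12  -9  -6  -3   0   3   6   9  12  15  18  21  24  27  30  33  36  39  42  45  48  51  54
   57]
 [139 137 137 127  96  86 131 143 142 137 133 133 134 135 137 137 136 137 138 139 139 135 130 132 134 132 132 134 136 132 119  97 107 131 139 128 120 127 137
  140]]
plate left z12 top (x-160..-60)
[[ 60  62  64  66  68  70  72  74  76  78  80  82  84  86  88]
 [140 139 139 139 139 138 134 126 129 138 142 143 145 147 149]]
plate right z12 top
[[-100  -98  -96  -94  -92  -90  -88  -86  -84  -82  -80  -78  -76  -74  -72]
 [ 145  146  147  147  148  148  144  131  124  132  135  131  135  145  151]]
plate front z12 top
[[-190 -188 -186 -184 -182 -180 -178 -176 -174 -172 -170 -168 -166 -164 -162]

[... 226 characters left out ...]
54 151 148 148 152 159 168 176 180 182 183 183 182 182 182 182 182 182 182 182]]
plate front z12 scene
[[-200 -198 -196 -194 -192 -190 -188 -186 -184 -182 -180 -178 -176 -174 -172 -170 -168 -166 -164 -162 -160]
 [ 178  179  178  177  179  183  182  161  117   76   63   81  113  143  160  165  163  161  160  159  159]]
head left z94 top
[[-20 -18 -16 -14 -12 -10  -8  -6  -4  -2   0   2   4   6   8]
 [ 52  52  51  53  60  81 100  93  91 104 122 135 138 137 135]]
head right z94 top
[[-100  -98  -96  -94  -92  -90  -88  -86  -84  -82  -80  -78  -76  -74  -72  -70  -68  -66  -64  -62  -60]
 [ 138  139  139  139  140  140  132  119  121  117  106  101   78   58   53   52   52   52   53   53   53]]
```

Run:
```python
from h import *
np.set_printoptions(precision=4,suppress=True,linewidth=160)
q=np.load('pics/s3.npz')['q'].mean(2).astype(np.float32)
tcp=np.array([.6127,.0422,.125]); a=np.radians(82); ty=np.array([np.cos(a),np.sin(a),0]); tx=np.array([-np.sin(a),np.cos(a),0])
U=np.arange(-.045,.05,.003)
for zz in ((-.05,-.02),(-.035,-.025)):
    Z=np.arange(*zz,.002); P=np.array([[tcp-ty*.0055+tx*u+[0,0,z] for z in Z] for u in U])
    p=proj('scene',P.reshape(-1,3)).astype(np.float32).reshape(len(U),len(Z),2)
    print(np.c_[U*1000,cv2.remap(q,p[...,0],p[...,1],cv2.INTER_LINEAR).mean(1)].T.round().astype(int))
Z=np.arange(-.09,.0,.003); P=np.array([tcp-ty*.0055+tx*.012+[0,0,z] for z in Z]); p=proj('scene',P).astype(np.float32)
print(np.c_[Z*1000,cv2.remap(q,p[None,:,0],p[None,:,1],cv2.INTER_LINEAR)[0]].T.round().astype(int))
```

```text
[[-45 -42 -39 -36 -33 -30 -27 -24 -21 -18 -15 -12  -9  -6  -3   0   3   6   9  12  15  18  21  24  27  30  33  36  39  42  45  48]
 [133 132 127  99  75  86 124 135 136 134 132 130 130 131 131 131 131 133 134 137 133 113  68  33  30  63  77  76  72  72  71  73]]
[[-45 -42 -39 -36 -33 -30 -27 -24 -21 -18 -15 -12  -9  -6  -3   0   3   6   9  12  15  18  21  24  27  30  33  36  39  42  45  48]
 [ 86  85  86  67  68  88 124 133 136 134 132 131 131 133 133 133 133 134 134 137 134 116  69  36  27  56  72  75  73  71  71  73]]
[[-90 -87 -84 -81 -78 -75 -72 -69 -66 -63 -60 -57 -54 -51 -48 -45 -42 -39 -36 -33 -30 -27 -24 -21 -18 -15 -12  -9  -6  -3]
 [ 98  82  52 137 166 161 116  40  38 100 138 139 137 138 138 136 135 138 136 136 136 137 139 144 131  79  31  40  52  49]]
```

carry_out([
  [0, 0, 0.025, 0, 1],
  [0, 0, 0.045, 0, 1],
  [0, 0, 0.053, 0, 1],
  [0, 0, 0.058, 0, 1],
  [0, 0, 0.062, 0, 1],
])

```text
clock: 5.58
tool_pos: [0.6122, 0.0414, 0.0927]
orientation: [-0.001, 0.071, 0.997, 0.0]
ft_force: [-0.3, -0.1, -2.1]
gripper_width: 0.117
grip_force: 30.6
```

```bash
python3 avg.py; python3 go.py 0.613 0.042 0.084 82
```

```text
mean [0.6127 0.0414 0.0935] sd [0.0003 0.     0.0005]
clock 5.88 pos [0.613  0.0414 0.0941] head 81.89 F [-0.1 -0.2 -1. ] w 0.117 g 30.6
shift units [0.0001 0.0013 0.0202] turn -0.0036 rows 0.2 z [ 7.e-04 -1.e-04 -1.e+00]
```

carry_out([
  [0, 0, 0.006, 0, 1],
  [0, 0, 0.012, 0, 1],
  [0, 0, 0.017, 0, 1],
  [0, 0, 0.021, 0, 1],
  [0, 0, 0.021, 0, 1],
])

```text
clock: 6.3
tool_pos: [0.6125, 0.0415, 0.0845]
orientation: [-0.0, 0.071, 0.998, -0.0]
ft_force: [-3.0, 0.5, 7.6]
gripper_width: 0.118
grip_force: 31.7
```

```bash
python3 avg.py; python3 go.py 0.613 0.042 0.084 82
```

```text
mean [0.6124 0.0415 0.0844] sd [0. 0. 0.]
clock 6.60 pos [0.6124 0.0415 0.0844] head 81.90 F [-2.3  0.3  6.8] w 0.121 g 31.7
shift units [-0.001   0.0011  0.0009] turn -0.0033 rows 0.0 z [-2.e-04 -0.e+00 -1.e+00]
```

carry_out([
  [0, 0, 0, 0, 0.82],
  [0, 0, 0, 0, 0.78],
  [0, 0, 0, 0, 0.72],
  [0, 0, 0, 0, 0.65],
  [0, 0, 0, 0, 0.6],
])

```text
clock: 7.02
tool_pos: [0.6127, 0.0414, 0.083]
orientation: [-0.0, 0.071, 0.997, -0.0]
ft_force: [-0.2, 0.5, -0.0]
gripper_width: 0.4
grip_force: 0.0
```

carry_out([
  [0, 0, -0.02, 0, 0.6],
  [0, 0, -0.06, 0, 0.6],
  [0, 0, -0.12, 0, 0.6],
  [0, 0, -0.18, 0, 0.6],
  [0, 0, -0.24, 0, 0.6],
])

```text
clock: 7.43
tool_pos: [0.6124, 0.0414, 0.2049]
orientation: [-0.0, 0.071, 0.997, 0.0]
ft_force: [-0.1, 0.4, -0.5]
gripper_width: 0.399
grip_force: 0.0
```

```bash
python3 - <<'E'
from h import *
p,d=cams.grab_frame('top'); q,e=cams.grab_frame('scene'); np.savez('pics/s4.npz',p=p,d=d,q=q,e=e)
a=cv2.resize(p[150:220,255:335,::-1],None,fx=5,fy=5,interpolation=cv2.INTER_CUBIC)
b=cv2.resize(q[140:210,300:380,::-1],None,fx=5,fy=5,interpolation=cv2.INTER_CUBIC)
cv2.imwrite('pics/s4.png',np.hstack([a,b]))
E
python3 go.py 0.5 0 0.2 82
```

```text
clock 7.53 pos [0.6163 0.0412 0.2097] head 81.90 F [-0.4 -0.5  0.2] w 0.403 g 0.0
shift units [ 0.2189 -0.1143  0.0166] turn -0.0032 rows 3.0 z [ 0.0124 -0.0014 -0.9999]
```

View pics/s4.png

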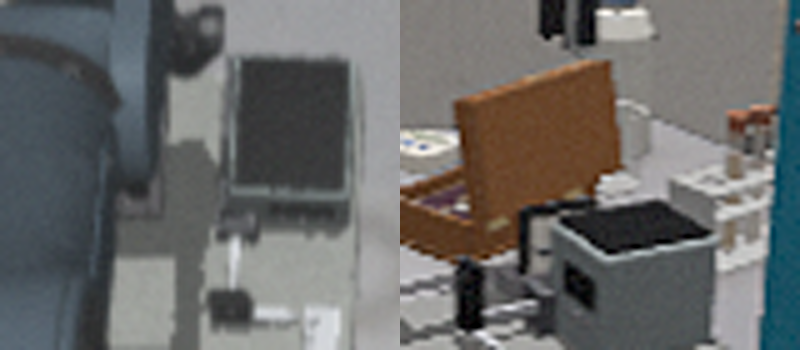

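The scene crop shows the tile upright in the slot behind the head, its frame top at about (560,205) in the crop. The gripper is clear and raised. Next is the handle.

carry_out([
  [0.04, -0.026, 0, 0.2, 0.5],
  [0.08, -0.051, 0, 0.4, 0.5],
  [0.12, -0.077, 0, 0.6, 0.5],
  [0.16, -0.102, 0, 0.8, 0.5],
  [0.201, -0.128, 0, 1.0, 0.5],
])

```text
clock: 7.95
tool_pos: [0.5029, -0.0079, 0.2033]
orientation: [-0.0, 0.329, 0.944, -0.0]
ft_force: [-0.2, -0.5, -0.4]
gripper_width: 0.502
grip_force: 0.0
```

carry_out([
  [0, 0, 0, 0.22, 0.5],
  [0, 0, 0, 0.44, 0.5],
  [0, 0, 0, 0.66, 0.5],
  [0, 0, 0, 0.88, 0.5],
  [0, 0, 0, 1.0, 0.5],
])

```text
clock: 8.37
tool_pos: [0.5038, -0.0078, 0.2033]
orientation: [-0.0, 0.562, 0.827, -0.0]
ft_force: [-0.0, 0.1, 0.1]
gripper_width: 0.502
grip_force: 0.0
```

carry_out([
  [0, 0, 0.03, 0.22, 0.5],
  [0, 0, 0.06, 0.44, 0.5],
  [0, 0, 0.09, 0.66, 0.5],
  [0, 0, 0.12, 0.88, 0.5],
  [0, 0, 0.12, 1.0, 0.5],
])

```text
clock: 8.78
tool_pos: [0.5022, -0.0074, 0.1409]
orientation: [-0.002, 0.757, 0.653, -0.002]
ft_force: [-0.5, 0.7, 0.6]
gripper_width: 0.497
grip_force: 0.0
```

```bash
python3 avg.py; python3 go.py 0.504 -0.008 0.074 -8
python3 - <<'E'
from h import *
p,d=cams.grab_frame('top'); q,e=cams.grab_frame('scene'); np.savez('pics/s5.npz',p=p,d=d,q=q,e=e)
a=cv2.resize(p[170:250,265:345,::-1],None,fx=5,fy=5,interpolation=cv2.INTER_CUBIC)
b=cv2.resize(q[140:220,280:360,::-1],None,fx=5,fy=5,interpolation=cv2.INTER_CUBIC)
cv2.imwrite('pics/s5.png',np.hstack([a,b]))
E
```

```text
mean [ 0.5039 -0.0077  0.143 ] sd [0.0006 0.0001 0.0007]
clock 9.08 pos [ 0.5045 -0.0078  0.1438] head -8.04 F [-0.5  0.2 -0.4] w 0.498 g 0.0
shift units [-0.0005 -0.001   0.1395] turn -0.0013 rows 1.7 z [ 1.e-03 -3.e-04 -1.e+00]
```

View pics/s5.png

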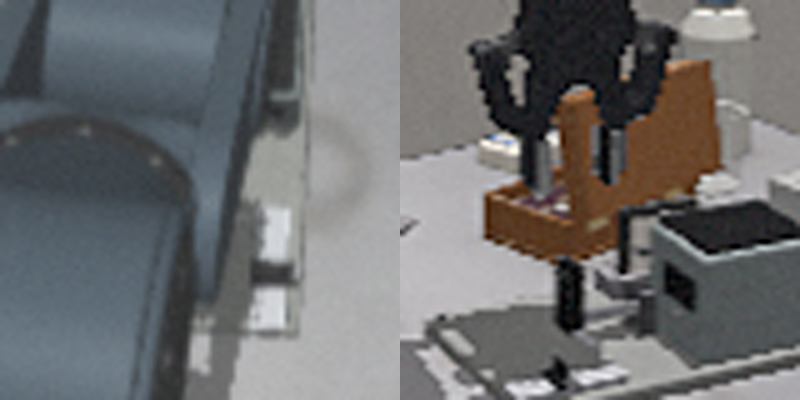

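The scene crop shows the open fingers at x of about 540 and 612, straddling the post at (569,295). The pointer and clip are visible near (560,372). Going down and gripping.

carry_out([
  [0, 0, 0.04, 0, 0.5],
  [0, 0, 0.08, 0, 0.5],
  [0, 0, 0.11, 0, 0.5],
  [0, 0, 0.13, 0, 0.5],
  [0, 0, 0.138, 0, 0.5],
])

```text
clock: 9.6
tool_pos: [0.5036, -0.0077, 0.0732]
orientation: [-0.001, 0.755, 0.655, -0.001]
ft_force: [-0.1, -0.0, -0.1]
gripper_width: 0.503
grip_force: 0.0
```

carry_out([
  [0, 0, 0, 0, 0.6],
  [0, 0, 0, 0, 0.75],
  [0, 0, 0, 0, 0.9],
  [0, 0, 0, 0, 1],
  [0, 0, 0, 0, 1],
], newtons=40)

```text
clock: 10.02
tool_pos: [0.504, -0.0077, 0.0751]
orientation: [0.0, 0.755, 0.655, 0.0]
ft_force: [-2.8, -0.1, 4.7]
gripper_width: 0.135
grip_force: 41.1
```

```bash
python3 avg.py; python3 go.py 0.504 -0.008 0.074 -8
```

```text
mean [ 0.504  -0.0078  0.0751] sd [0. 0. 0.]
clock 10.32 pos [ 0.504  -0.0077  0.0751] head -8.11 F [-2.5  0.1  5.7] w 0.132 g 41.5
shift units [-0.0005  0.0001  0.0021] turn -0.0038 rows 0.0 z [ 3.e-04 -1.e-04 -1.e+00]
```

carry_out([
  [0, -0.015, 0, 0, 1],
  [0, -0.03, 0, 0, 1],
  [0, -0.045, 0, 0, 1],
  [0, -0.06, 0, 0, 1],
  [0, -0.07, 0, 0, 1],
])

```text
clock: 10.73
tool_pos: [0.4739, -0.0034, 0.0751]
orientation: [0.004, 0.756, 0.655, 0.004]
ft_force: [8.5, 2.2, -2.5]
gripper_width: 0.135
grip_force: 40.5
```

```bash
python3 avg.py; python3 go.py 0.504 -0.0078 0.075 -8
python3 - <<'E'
from h import *
p,d=cams.grab_frame('top'); q,e=cams.grab_frame('scene'); np.savez('pics/s6.npz',p=p,d=d,q=q,e=e)
q0=np.load('pics/scene0.npz')['q' if 0 else 'p']
c=lambda im,y,x,h,w:cv2.resize(im[y:y+h,x:x+w,::-1],None,fx=10,fy=10,interpolation=cv2.INTER_CUBIC)
cv2.imwrite('pics/s6.png',np.hstack([np.vstack([c(q0,195,298,30,40),c(q,195,298,30,40)]),c(p,195,295,60,40)]))
E
```

```text
mean [ 0.4738 -0.0034  0.0751] sd [0.0005 0.0001 0.    ]
clock 11.03 pos [ 0.4742 -0.0035  0.0751] head -8.16 F [7.3 2.4 0.2] w 0.133 g 40.7
shift units [-0.0001  0.0602  0.0009] turn -0.0054 rows 0.7 z [ 0.011  -0.0018 -0.9999]
```

View pics/s6.png

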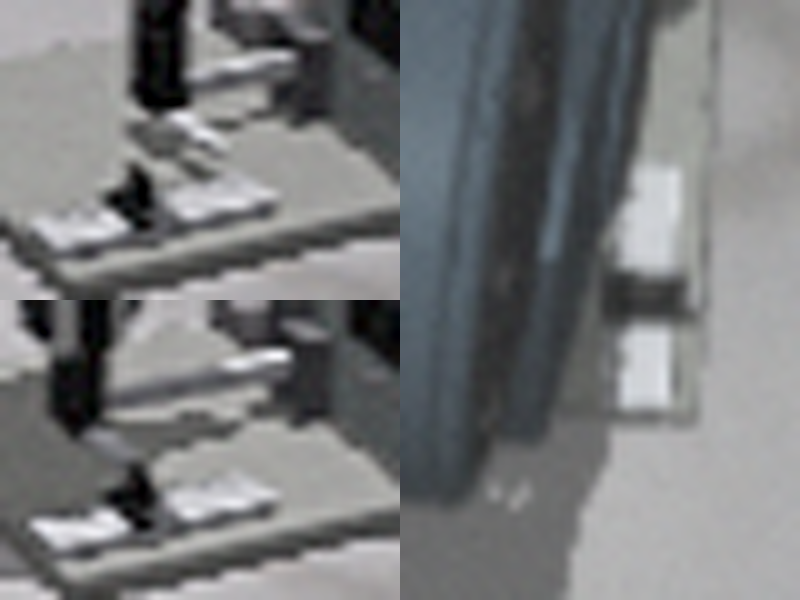

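In the scene crops the pointer started at about (215,155). It now runs from (90,435) to (135,460), with its tip at the clip fin at (135,470), so it is close to the mark. The top crop shows the clip spanning 605–690 by 275–315. I'll measure the remaining gap.

Run:
```python
from h import *
np.set_printoptions(precision=4,suppress=True,linewidth=170)
ps=np.radians(-8); O=np.array([.6085,-.0125]); R=np.array([[np.cos(ps),-np.sin(ps)],[np.sin(ps),np.cos(ps)]])
z0=np.load('pics/top0.npz')['p']; s0=np.load('pics/scene0.npz')['p']; z6=np.load('pics/s6.npz')
def prof(n,img,xs,ys,z,ax=1):
    X,Y=np.meshgrid(xs,ys,indexing='ij'); w=np.stack([X,Y],-1).reshape(-1,2)@R.T+O
    p=proj(n,np.c_[w,np.full(len(w),z)]).astype(np.float32).reshape(*X.shape,2)
    return cv2.remap(img.mean(2).astype(np.float32),p[...,0],p[...,1],cv2.INTER_LINEAR).mean(ax).round().astype(int)
a=np.arange; xs=a(-.185,-.085,.002); print((xs*1000).round().astype(int))
print('top0 clip z15',prof('top',z0,xs,a(-.075,-.06,.002),.015)); print('top6 clip z15',prof('top',z6['p'],xs,a(-.075,-.06,.002),.015))
print('top0 ptr z25 y-40..-30',prof('top',z0,xs,a(-.040,-.028,.002),.025)); print('top0 post z72',prof('top',z0,xs,a(-.018,-.002,.002),.072))
ys=a(-.095,-.02,.0025); print('top0 ptr along y z25',(ys*1000).round(1),prof('top',z0,a(-.104,-.098,.002),ys,.025,0))
S=lambda p:(np.array(p,float)+.5)/10-.5+[298,195]
f=lambda px,z:(R.T@(onz('scene',S([px]),z)[0,:2]-O))*1000
print('scene0: fin top',f((138,165),.03),f((138,165),.027),'plate front-right corner top',f((62,268),.012),'ptr tip',f((217,155),.025),'ruler ends',f((33,243),.014),f((278,200),.014))
print('px scene fin edges for x=-139:',[(((proj('scene',np.r_[R@[-.139,y]+O,z])[0]+.5-[298,195])*10)).round().tolist() for y in(-.054,-.08) for z in(.015,.03)])
g=s0[208:224,306:318].mean(2).astype(int); print(g)
```

```text
[-185 -183 -181 -179 -177 -175 -173 -171 -169 -167 -165 -163 -161 -159 -157 -155 -153 -151 -149 -147 -145 -143 -141 -139 -137 -135 -133 -131 -129 -127 -125 -123 -121
 -119 -117 -115 -113 -111 -109 -107 -105 -103 -101  -99  -97  -95  -93  -91  -89  -87]
top0 clip z15 [161 160 156 138 122 110 137 166 180 184 184 184 184 183 182 181 181 177 164 132  98  68  60  58  60  65  80 108 140 166 176 180 180 180 180 182 183 184 184 181 179 181
 183 183 169 156 144 141 141 141]
top6 clip z15 [179 178 175 152 133 120 150 183 200 205 206 205 202 198 198 199 200 195 180 143 106  72  61  60  64  69  84 116 154 185 196 200 201 201 202 203 205 206 205 200 196 198
 198 196 180 164 151 146 143 142]
top0 ptr z25 y-40..-30 [159 159 157 140 122 119 126 138 140 141 143 142 142 142 141 141 142 142 142 141 142 143 144 144 144 142 141 140 139 139 140 141 143 141 140 138 128 121 121 143 167 180
 177 163 150 141 139 138 139 140]
top0 post z72 [122 119 125 137 141 143 144 144 143 143 144 144 144 142 141 141 141 142 143 143 142 141 141 141 141 141 142 142 141 135 120 103  85  68  58  53  54  55  55  56  57  58
  67
[... 760 characters left out ...]
162 169 174 142  83  82  86 138 168]
 [158 156 161 168 131  86 149 171 171 137  85  89]
 [159 159 161 169 134  26  57 145 171 166 132  76]
 [159 164 174 154  88  32   0 105 136 133 162 164]
 [159 147  97  31  29  12   0  94 152 188 204 200]
 [161 164 103  26  26  27   3  65 134 187 204 200]
 [159 159 212 173  36  20  56  84  95 123 198 209]
 [197 198 205 219 180  39   6  67  96  73  80  95]
 [213 221 207 166 121  82  89  98  93  85 102 148]
 [104  98  96  89  85  84  83  83 143 178 175 171]
 [ 58  77 137 166 170 177 173 169 156 148 125 104]
 [157 171 167 163 153 136 113  94  86  85  85  75]
 [145 125 103  88  85  89  79  74  71  70  63  68]
 [ 91  84  81  73  67  61  63  73  74  83 155 191]]
```

Run:
```python
from h import *
np.set_printoptions(precision=1,suppress=True,linewidth=200)
ps=np.radians(-8); O=np.array([.6085,-.0125]); R=np.array([[np.cos(ps),-np.sin(ps)],[np.sin(ps),np.cos(ps)]])
P=lambda x,y,z:(proj('scene',np.r_[R@[x/1e3,y/1e3]+O,z/1e3])[0]).round(1)
print('plate FR corner',P(-173,-84.5,12),P(-173,-84.5,0)); 
for d in (0,30.3): print('ptr base/tip',P(-102.3-d,-23,25),P(-102.3-d,-45,25),'post top c',P(-103-d,-10,72),'post foot right front/back',P(-109-d,-23,22),P(-97-d,-23,22))
print('body z14 FL FR BR BL',[P(x,y,14).tolist() for x,y in((-147,-54.5),(-147,-80.5),(-131,-80.5),(-131,-54.5))])
for x in(-145,-139,-132): print('fin',x,[P(x,y,z).tolist() for y in(-54.5,-80.5) for z in(20,28)])
s0=np.load('pics/scene0.npz')['p'].mean(2).astype(int); s6=np.load('pics/s6.npz')['q'].mean(2).astype(int)
print('cols 300..324'); 
for r in range(203,224): print(r,s0[r,300:325])
print()
for r in range(203,224): print(r,s6[r,300:325])
```

```text
plate FR corner [304.8 221.8] [304.8 225.3]
ptr base/tip [315.8 206.2] [318.9 208.8] post top c [314.  191.8] post foot right front/back [314.  207.4] [317.2 206.8]
ptr base/tip [307.6 207.9] [310.7 210.6] post top c [305.7 193.3] post foot right front/back [305.7 209.2] [309.  208.5]
body z14 FL FR BR BL [[307.9, 215.7], [311.7, 219.1], [316.2, 218.0], [312.4, 214.7]]
fin -145 [[308.5, 213.9], [308.5, 211.6], [312.3, 217.2], [312.3, 214.9]]
fin -139 [[310.2, 213.5], [310.2, 211.3], [314.0, 216.8], [314.0, 214.6]]
fin -132 [[312.2, 213.1], [312.2, 210.9], [315.9, 216.4], [316.0, 214.1]]
cols 300..324
203 [159 158 159 160 159 157 157 155 157 168 137  32   8  20  11   2  44  86  95  86  82  91 115 126 109]
204 [154 157 157 156 158 157 160 163 159 167 136  57   0   4  18  12  25 101 124 133 153 164 164 169 135]
205 [159 160 158 159 159 158 158 161 160 163 168 135  23   4   1   0  43 137 164 162 161 162 162 169 138]
206 [163 159 159 160 160 160 156 160 158 162 166 176 151  67 106 197 219 191 159 162 163 168 134  85  83]
207 [156 159 159 158 156 160 162 161 160 161 131  96  95 115 128 146
[... 3260 characters left out ...]
224 189  41   0  66 100  80  82 103  90  84 108 138 160 174 176]
218 [ 92  97 187 220 215 213 221 230 216 176 129  85  91 102  97  87 109 155 174 177 181 180 173 164 147]
219 [ 75  84  90 170 188 146 114 104 100  94  91  87  90  89 147 182 181 180 171 159 137 114 100  91  86]
220 [ 76  85  93  96 100  84  61  79 145 171 179 180 181 175 163 153 134 114  93  87  88  79  71  70  68]
221 [104  71  80 119 169 167 162 181 175 167 159 142 122  99  94  91  86  83  75  71  65  68  73  79 141]
222 [112 100  82  82 137 165 151 130 109  95  90  88  81  76  78  70  61  72  80  80 159 194 190 184 179]
223 [199 169  96  76  74  92  94  85  81  78  75  69  65  76  79  87 164 197 194 190 191 187 185 185 179]
```

carry_out([
  [0, -0.004, 0, 0, 1],
  [0, -0.008, 0, 0, 1],
  [0, -0.012, 0, 0, 1],
  [0, -0.012, 0, 0, 1],
  [0, -0.012, 0, 0, 1],
])

```text
clock: 11.55
tool_pos: [0.4687, -0.0027, 0.0751]
orientation: [0.005, 0.756, 0.655, 0.004]
ft_force: [7.4, 2.3, 0.7]
gripper_width: 0.127
grip_force: 40.7
```

```bash
python3 avg.py; python3 go.py 0.4683 -0.0028 0.075 -8
python3 - <<'E'
from h import *
p,d=cams.grab_frame('top'); q,e=cams.grab_frame('scene'); np.savez('pics/s7.npz',p=p,d=d,q=q,e=e)
s=q.mean(2).astype(int)
for r in range(205,219): print(r,s[r,300:320])
E
```

```text
mean [ 0.4688 -0.0027  0.0751] sd [0. 0. 0.]
clock 11.85 pos [ 0.4688 -0.0027  0.0751] head -8.17 F [ 8.4  2.1 -1.1] w 0.134 g 40.7
shift units [-0.0003 -0.0009  0.0002] turn -0.0056 rows 0.0 z [ 0.0119 -0.002  -0.9999]
205 [ 99  60   0  27  17  18  18  75  99  92  92 103 126 133 142 168 179 174
 173 171]
206 [108  79   0  22  16  13  22 116 140 146 170 181 182 181 146  95 147 178
 176 175]
207 [106  84  40   5   1   6  36  86 157 152  97 100 102 100  99  96  96  99
  95  90]
208 [102 102  98  57  41 116 141 124 100  97  99  97  94  98  93  95  94  91
  84 132]
209 [100 105 105  92  76  94 125 134 117 100  99 101 100  95  87  91  86 138
 168 167]
210 [101  99 104 101 102 100  98 125 147 136 106 101  93 141 176 170 169 167
 168 165]
211 [104 103 101 100 101 103  99  89  87 109  96  85 156 179 171 169 165 163
 164 164]
212 [ 99 103 103 104 102 101 103  99  95 100  81  22  69 150 176 167 166 166
 166 152]
213 [101  99  98 101  98 102 102 108 106  92  47  20   3 108 142 138 165 167
 153 185]
214 [100 105 100 100 104 101 104  93  58  14  14  16   1  57 146 195 207 206
 201 205]
215 [ 98  97  96  96  93  85  98 110  89  40  20  38  13  62 138 196 212 209
 209 213]
216 [ 98 103 103  88  80 104 103 101 189 182  40  22  52  91 103 127 206 219
 176 129]
217 [ 91 195 229 215 210 211 211 210 214 224 188  46   2  74  98  75  87 102
  89  86]
218 [ 87  96 189 221 215 216 221 231 217 175 129  87  89 106 103  90 106 153
 174 178]
```

Run:
```python
from h import *
a=np.load('pics/s4.npz')['q'].astype(int); b=np.load('pics/s7.npz')['q'].astype(int)
print('tile region change',abs(a[181:194,403-80:411-80]-b[181:194,403-80:411-80]).mean()); s=readout.get_state(); print(s['tool_pos'],s['grip_force'],s['clock'])
print(arm.sign_off())
```

```text
tile region change 15.775641025641026
[ 0.46879413 -0.00271137  0.07509361] 40.722362995147705 11.95
the job is handed in; nothing more can be done
None
```

The job is handed in: the tile is released upright in the slot, and the gripper holds the handle at 40 N with the pointer, by camera estimate, 1–2 mm from the clip mark. I viewed the tile right after letting go; the later image check on it was inconclusive because lighting and shadows had changed.

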